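# Put the mineral shelf back in order

## Task

After dusting, the four things on this shelf were put back on the wrong tiles. Put each one upright in the middle of its own tile: the jar of tiger's eye on the black granite slab, the loupe stand on the white tile, the tiger's eye tower on the green tile and the blue bowl on the terracotta tile. Park things on the round grey coaster on the way (it ends up empty again), never stand or drop one on the bare wood or tip it over, and leave the potted succulent where it is.

Things in the scene. Friction and masses are not known exactly. Their poses are not given: they have to be found in the camera images.
- jar: twist-cap glass jar of brown tumbled stones: round, 58 mm diameter, 90 mm high, glass body 66 mm, then a narrower neck of 4 mm, and a dark steel cap of 58 mm diameter over the top 20 mm; about 0.3 kg. Origin at the centre of its underside, z up. It starts on the green or the terracotta tile; it belongs on the black granite slab
- loupe: aluminium loupe on a clip stand: round dark foot 60 mm wide, 12 mm high; 12 mm post at its centre; on top a round black grip knob, 18 mm wide, 92 to 122 mm above the underside. Clip and loupe (28 mm wide) stick out along its own +x to 48 mm from the post, 72 to 86 mm up: pinch the knob from above, fingers closing along the stand's y. 0.3 kg. Origin: centre of underside, z up
- tower: polished brown and gold banded tiger's eye tower: an upright square column 34 x 34 mm, 80 mm high, with a pyramid point that brings it to 98 mm; about 0.25 kg. Origin at the centre of its underside, x and y square to its faces, z up. It starts on the granite slab or the white tile; it belongs on the green tile
- bowl: small empty blue ceramic bowl, round, 60 mm across the rim, 45 mm high, wall 4 mm, nearly straight sides (59 mm across at 10 mm height, 50 mm at the foot), can be gripped across its outside; about 0.16 kg. Origin at the centre of its underside, z up. It starts on the granite slab or the white tile; it belongs on the terracotta tile
- granite: black granite slab, home of the jar: fixed square tile, 90 x 90 x 10 mm; origin at the centre of its underside (on the shelf), so its top is 10 mm above the origin; x and y along its edges, z up
- white_tile: white tile, home of the loupe stand: fixed square tile, 90 x 90 x 10 mm; origin at the centre of its underside (on the shelf), so its top is 10 mm above the origin; x and y along its edges, z up
- green_tile: green tile, home of the tiger's eye tower: fixed square tile, 90 x 90 x 10 mm; origin at the centre of its underside (on the shelf), so its top is 10 mm above the origin; x and y along its edges, z up
- clay_tile: orange-brown terracotta tile, home of the blue bowl: fixed square tile, 90 x 90 x 10 mm; origin at the centre of its underside (on the shelf), so its top is 10 mm above the origin; x and y along its edges, z up
- coaster: round grey coaster, the free parking spot, empty at the start: fixed disc 92 mm in diameter, 10 mm thick; origin at the centre of its underside, top 10 mm above it
- plant: bystander: succulent in a white pot, 68 mm diameter, 80 mm high, loose, standing on the shelf among the tiles; origin at the centre of its underside. Not to be moved. The only other things on the shelf, a pile of books and a geode, stand more than 0.4 m to the left and right of the robot's centre line, lower than 0.1 m
Things that resemble listed ones, but are neither listed nor needed, are in the scene too. What is shaped like the coaster but pink, purple or yellow is not meant.

How it is judged:
By the outcome, as a careful person would: the job done as asked, in the order asked, and still so for the second after the job is handed in, with the robot touching nothing.
It also fails if it takes over 136 s, if anything falls off the work surface, if the arm or the gripper's body presses on something with over 40 N, if the wrist force passes 120 N, or if a joint passes its speed limit or range.

## Robot

A 6-joint arm with a two-finger parallel gripper is mounted at the origin on the work surface. World frame = base frame: x ahead of the robot, y to its left, z up, the work surface at z = 0. Lengths are in m, angles in rad, forces in N, time in s.
With the tool pointing down it reaches from about 0.375 to 0.9 m from the base axis. Payload 3.1 kg.
Tool frame: the origin (TCP) lies between the finger pads; the fingertips stand robot.finger_overhang ahead of it and the grasp point (between the pads) lies 3 mm ahead of it (robot.finger_overhang is the distance from the TCP to the fingertips, in m); z points along the fingers, y is the line along which they close (so a half turn about z gives the same grasp; the last joint's range is limited). The gripper opens to 87 mm and grips with 3 to 60 N. Pads are 19 mm wide; open, the fingers measure 117 mm over their backs; the gripper's body (75 mm by 190 mm) begins 51 mm behind the grasp point.
Start: joints at [1.135, 0.527, 1.433, -0, 1.181, -0.178], TCP at [0.159, 0.604, 0.245] pointing down, gripper open.
Joint ranges: [-3.08, 3.08], [-0.75, 2.2], [0.22, 2.44], [-1.43, 4.57], [0, 2.65], [-2.85, 2.85]. Speed limits (rad/s): [2.79, 2.79, 3.14, 3.14, 3.14, 3.14].

## Interface

Orientations are given as a unit quaternion [x, y, z, w].
In Python, from rig import get_obs, vision, hand_in, nets, robot gives the robot as it stands.
- The arm moves only by the tool apply_moves, never from a script. Its argument "series" is a list of rows, each an object with "offset": the shift along the world's x, y, z in cm, a list of three; "rot": the turn, a rotation vector about the world's x, y, z in degrees, a list of three. A call has 1 to 20 rows; each row is the pose to reach, as a shift and turn from the pose commanded when the call began; what a row does not reach only later rows make up. A row lasts 1/10 s, in which the tool goes at most 50 mm and 8.59 degrees, less where a joint would pass 70% of its speed; a pose out of reach is approached as far as the arm can. A call with a gripper value outside its range is refused whole. "hand" is the opening, from 0 (shut) to 1 (fully open), set as the call begins (left out, the last holds). The fingers move at their own pace and stop on an object; "newtons" is the grip in N (left out, the last holds). Time passes only in rows, so rows that repeat a pose let the fingers close. It gives the time, the measured TCP pose, the force, the opening and the grip force at its end, in the units of the state.
- get_obs(): the state, without advancing time (a new reading comes with each control period).
- vision.camera(name): name is "scene" or "side" or "wrist"; returns the picture (480x640x3 uint8, red, green, blue); there is no depth.
- vision.calibration(name): a dict with "K" (3x3 intrinsics, pixels), "R" (3x3) and "t" (3): a world point X has camera coordinates R X + t. Camera axes: x right, y down, z forward; pixel columns grow to the right and rows downward; lengths in m; the calibration is good to about 2 mm. A picture is of the moment at which its call begins: read the wrist's pose just before it. calibration takes no time and is no camera call; for the wrist camera it gives the pose at the moment of the call.
- hand_in(): hands the job in; it is judged then, once.
Trained networks look in the newest picture that a camera, given by its name, has taken for a name from the list of things; names that differ only in an ending like _2 or _b are one class to them, and where a whole thing is asked for, a point or a joint stands for the part that bears it (a point fixed in the world has none). Each returns a list of dicts, best first, with "conf" (0 to 1); they miss things now and then, are a little off and sometimes report something else, mostly with a low value. They report only what shows in the picture. A call takes as long as a camera call. They do not tell look-alikes from the thing itself.
- nets.search_frame(camera, query): "centre" ([x, y, z] in m, in world coordinates, good to about 4 mm: the middle of the surface that is visible of it).
- nets.spot_point(camera, query): "centre" ([x, y, z] in m, in world coordinates, good to about 4 mm: a listed point, or the origin of a listed thing).
The state is a dict: "time": time; "q": joint angles; "joint_velocities": joint speeds; "joint_torque": joint torques, N m; "position": TCP position; "tool_rot": TCP orientation; "ft_force": force on the tool from outside, world axes, zero at the start; "moment": the same for the moment, N m; "grip_width": finger opening in m; "grip_force": force on a finger pad.
Only numpy, scipy, OpenCV 4.12 (cv2) and the standard library are available. Lean on these libraries where they do the work, as an engineer would, in place of code of your own. Each camera call takes 0.05 s, during which the arm holds its last target. There are 200 camera calls.

## Working session

There is one attempt and no reset: what is moved stays moved. The work goes in short steps, Python scripts to look and compute and a tool call to move; the robot and the scene stay as the last step left them, time stands still between calls to the robot, and variables do not carry over. Pictures are saved under pics/ and viewed, at most 14 in all, crops included, and the job is handed in when it is done.

Besides the shell and the picture viewer there is one more tool, called after "Call:" as name([rows], argument=value, ...), one row to a line, values as JSON. apply_moves: Moves the arm, as the interface text tells. Its arguments: {"type":"object","properties":{"series":{"type":"array"},"hand":{"type":"number"},"newtons":{"type":"number"}},"required":["series"]}

```bash
mkdir -p pics; ls; python3 - <<'E'
from rig import get_obs, vision, nets, robot
import cv2
print(get_obs()); print(robot.finger_overhang)
for c in ["scene","side"]:
    im=vision.camera(c); cv2.imwrite(f"pics/{c}0.png",im[:,:,::-1])
    for q in ["jar","loupe","tower","bowl","granite","white_tile","green_tile","clay_tile","coaster","plant"]:
        print(c,q,[([round(v,3) for v in d["centre"]],round(d["conf"],2)) for d in nets.spot_point(c,q)])
    k=vision.calibration(c); print(k["K"].tolist(),(-k["R"].T@k["t"]).round(3))
E
```

```text
pics
{'time': 0.0, 'q': array([ 1.13549091e+00,  5.28489032e-01,  1.43391530e+00,  1.47118397e-05,
        1.18137019e+00, -1.78527661e-01]), 'joint_velocities': array([ 4.91962425e-04,  3.58135017e-04, -4.36294986e-04, -1.45060255e-05,
        6.91752831e-05, -1.53760497e-03]), 'joint_torque': array([ 7.93291038e-04, -4.40044284e+01, -1.76590240e+01,  6.32014289e-02,
        5.82166028e-02, -1.61484295e-04]), 'position': array([0.15841861, 0.60387998, 0.24355339]), 'tool_rot': array([ 1.28039150e-01,  9.91768514e-01, -1.03790128e-03, -3.36078644e-04]), 'ft_force': array([ 0.02214484, -0.7071703 ,  0.07278902]), 'moment': array([ 0.03581913,  0.01897057, -0.00370807]), 'grip_force': 0.0, 'grip_width': 0.08715470070322984}
0.022
scene jar [([0.457, -0.189, 0.015], 0.73), ([0.635, -0.151, 0.0], 0.47)]
scene loupe [([0.436, 0.188, 0.011], 0.86)]
scene tower [([0.625, 0.152, 0.013], 0.72), ([0.471, -0.003, -0.001], 0.24)]
scene bowl [([0.471, -0.002, 0.011], 0.95)]
scene granite [([0.627, 0.149, -0.004], 0.8)]
scene white_tile [([0.473, -0.003, -0.002], 0.79), ([0.435, 0.183, 0.01], 0.21
[... 267 characters left out ...]
36140136272, 0.0, 328.28680480115554], [0.0, 563.3236140136272, 235.1341393836173], [0.0, 0.0, 1.0]] [0.966 0.407 0.944]
side jar []
side loupe [([0.435, 0.18, 0.009], 0.75)]
side tower [([0.618, 0.152, 0.01], 0.72)]
side bowl [([0.473, -0.005, 0.011], 0.71)]
side granite [([0.627, 0.149, 0.001], 0.69)]
side white_tile [([0.47, -0.009, 0.004], 0.67)]
side green_tile []
side clay_tile [([0.453, -0.189, -0.0], 0.87)]
side coaster [([0.761, -0.18, -0.004], 0.84), ([0.633, -0.288, -0.001], 0.69), ([0.637, -0.15, 0.0], 0.68)]
side plant [([0.627, -0.007, -0.004], 0.56)]
[[593.4512152262386, 0.0, 306.7948850539577], [0.0, 593.4512152262386, 233.04932707995494], [0.0, 0.0, 1.0]] [0.287 0.573 0.721]
```

View pics/scene0.png

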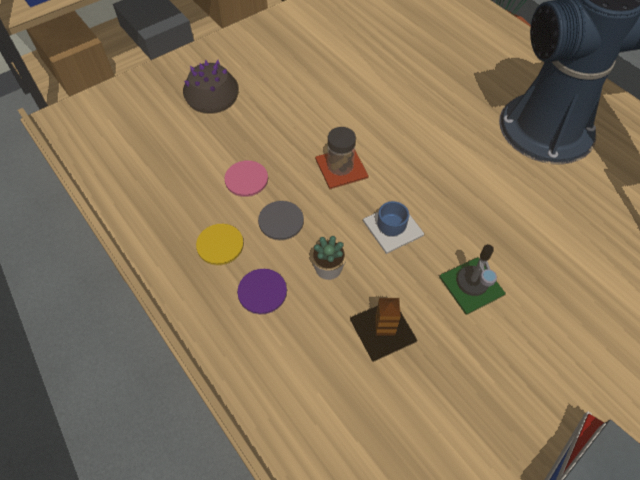

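View pics/side0.png

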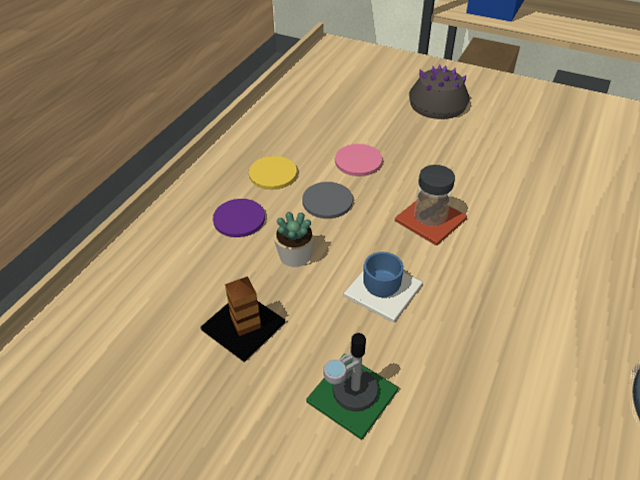

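The scene picture shows the jar at (341,150) on terracotta, the bowl at (393,217) on white, the loupe at (480,275) on green and the tower at (388,317) on granite. The grey coaster is at (281,219). Its look-alikes are pink (246,178), yellow (220,243) and purple (262,291), and the plant is at (329,258). The side picture agrees, with the grey coaster at (328,199). Next I'll rectify both views to the tile-top plane.

```bash
cat > h.py <<'E'
import numpy as np, cv2
def rect(im,c,z=0.01,x0=.35,x1=.75,y0=-.3,y1=.3,s=1000):
    """top view of plane z: rows = x decreasing downward... pixel u=(y1-y)*s, v=(x1-x)*s"""
    R,t,K=c["R"],c["t"],c["K"]
    H=K@np.c_[R[:,0],R[:,1],R[:,2]*z+t]
    A=np.array([[0,-1/s,x1],[-1/s,0,y1],[0,0,1]])
    return cv2.warpPerspective(im,H@A,(int((y1-y0)*s),int((x1-x0)*s)),flags=cv2.INTER_LINEAR|cv2.WARP_INVERSE_MAP)
def xy(u,v,x1=.75,y1=.3,s=1000): return np.array([x1-v/s,y1-u/s])
E
python3 - <<'E'
from h import *
from rig import vision
for n in ["scene","side"]:
    im=cv2.imread(f"pics/{n}0.png"); r=rect(im,vision.calibration(n))
    cv2.imwrite(f"pics/r_{n}.png",r)
    hsv=cv2.cvtColor(r,cv2.COLOR_BGR2HSV).astype(int); h,s,v=hsv[...,0],hsv[...,1],hsv[...,2]
    M={"granite":v<50,"white_tile":(s<45)&(v>150),"green_tile":(h>45)&(h<85)&(s>90),"clay_tile":((h<9)|(h>175))&(s>140)&(v>90),"coaster":(s<40)&(v>60)&(v<135)}
    P={"granite":(.627,.149),"white_tile":(.472,-.004),"green_tile":(.433,.185),"clay_tile":(.455,-.189),"coaster":(.635,-.151)}
    for k,m in M.items():
        px,py=P[k]; u,w=int((.3-py)*1000),int((.75-px)*1000)
        mm=np.zeros(m.shape,np.uint8); cv2.circle(mm,(u,w),75,255,-1); mm[~m]=0
        mm=cv2.morphologyEx(mm,cv2.MORPH_OPEN,np.ones((3,3)))
        nn,lab,st,_=cv2.connectedComponentsWithStats(mm); L=1+st[1:,4].argmax()
        b=cv2.minAreaRect(np.argwhere(lab==L)[:,::-1].astype(np.float32))
        print(n,k,xy(*b[0]).round(4),np.round(b[1],1),round(b[2],1))
E
```

```text
scene granite [0.631  0.1522] [87.5 86.5] 12.2
scene white_tile [ 0.4697 -0.0029] [90.3 88.6] 8.5
scene green_tile [0.439  0.1852] [88.8 88.5] 10.2
scene clay_tile [ 0.4575 -0.1868] [90.1 87.3] 16.9
scene coaster [ 0.64  -0.152] [88. 90.] 90.0
side granite [0.6258 0.1524] [91.2 92.2] 12.6
side white_tile [ 0.4673 -0.0023] [94.7 89.5] 8.7
side green_tile [0.4345 0.1859] [91.5 90.4] 10.3
side clay_tile [ 0.4525 -0.1865] [94.5 90.8] 16.7
side coaster [ 0.636 -0.152] [90. 96.] 90.0
```

Call:
apply_moves([
  {"offset": [4, -4, 1], "rot": [0, 0, 0]},
  {"offset": [7, -7, 3], "rot": [0, 0, 0]},
  {"offset": [10, -10, 5], "rot": [0, 0, 0]},
  {"offset": [13, -13, 6], "rot": [0, 0, 0]},
  {"offset": [16, -16, 8], "rot": [0, 0, 0]},
  {"offset": [19, -19, 9], "rot": [0, 0, 0]},
  {"offset": [22, -22, 10], "rot": [0, 0, 0]},
  {"offset": [25, -26, 11], "rot": [0, 0, 0]},
  {"offset": [28, -30, 12], "rot": [0, 0, 0]},
  {"offset": [31, -34, 13], "rot": [0, 0, 0]},
  {"offset": [34, -38, 14], "rot": [0, 0, 0]},
  {"offset": [37, -42, 15], "rot": [0, 0, 0]},
  {"offset": [38, -46, 16], "rot": [0, 0, 0]},
  {"offset": [38, -48, 16], "rot": [0, 0, 0]},
  {"offset": [38, -48, 16], "rot": [0, 0, 0]},
  {"offset": [38, -48, 16], "rot": [0, 0, 0]},
  {"offset": [38, -48, 16], "rot": [0, 0, 0]},
], hand=1, newtons=25)

```text
time: 2.8
position: [0.5382, 0.1256, 0.4044]
tool_rot: [0.127, 0.992, 0.0, -0.0]
ft_force: [0.1, -0.3, -0.6]
grip_width: 0.0868
grip_force: 0.0
```

```bash
cat > look.py <<'E'
import sys,cv2
from rig import get_obs,vision
import numpy as np
o=get_obs(); c=vision.calibration("wrist"); im=vision.camera("wrist")
n=sys.argv[1]; cv2.imwrite(f"pics/{n}.png",im[:,:,::-1]); np.savez(f"pics/{n}.npz",**c)
print(o["time"],o["position"].round(4),o["tool_rot"].round(4),o["grip_width"],"cam",(-c["R"].T@c["t"]).round(3),c["R"][2].round(3),c["K"][0,0])
E
python3 look.py w1
```

```text
2.8 [0.5382 0.1256 0.4044] [ 1.274e-01  9.918e-01  3.000e-04 -3.000e-04] 0.08676428137115615 cam [0.474 0.143 0.544] [ 0.238 -0.062 -0.969] 371.91522334193644
```

View pics/w1.png

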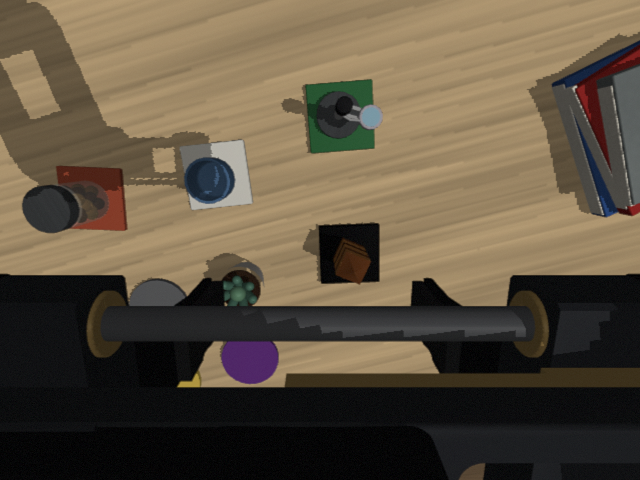

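The wrist picture shows granite with the tower at (350,260), green with the loupe at (345,110), white with the bowl at (212,178), and terracotta with the jar at (75,200). The loupe's clip points image-right, which is about world −y or +y. I'll rectify at tile height and crop the tower and loupe.

```bash
cat > tiles.py <<'E'
import sys
from h import *
def tiles(n):
    r=rect(cv2.imread(f"pics/{n}.png"),np.load(f"pics/{n}.npz"))
    hsv=cv2.cvtColor(r,cv2.COLOR_BGR2HSV).astype(int); h,s,v=hsv[...,0],hsv[...,1],hsv[...,2]
    M={"granite":v<40,"white":(s<60)&(v>130),"green":(h>45)&(h<85)&(s>90),"clay":((h<9)|(h>175))&(s>140)}
    P={"granite":(.628,.152),"white":(.4685,-.0026),"green":(.4367,.1855),"clay":(.455,-.1867)}
    for k,m in M.items():
        px,py=P[k]; mm=np.zeros(m.shape,np.uint8); cv2.circle(mm,(int((.3-py)*1000),int((.75-px)*1000)),75,255,-1); mm[~m]=0
        mm=cv2.morphologyEx(mm,cv2.MORPH_OPEN,np.ones((3,3)))
        nn,lab,st,_=cv2.connectedComponentsWithStats(mm)
        if nn<2: continue
        b=cv2.minAreaRect(np.argwhere(lab==1+st[1:,4].argmax())[:,::-1].astype(np.float32))
        print(k,xy(*b[0]).round(4),np.round(b[1],1),round(b[2],1))
    return r
if __name__=="__main__": tiles(sys.argv[1])
E
python3 - <<'E'
from tiles import *
r=tiles("w1")
import cv2,numpy as np
z=0.01; c=np.load("pics/w1.npz"); im=cv2.imread("pics/w1.png")
a=[]
for (x,y,zz) in [(.628,.152,.01),(.437,.1855,.01),(.437,.1855,.132),(.469,-.003,.055)]:
    q=rect(im,c,zz,x-.07,x+.07,y-.07,y+.07,2800); 
    for i in range(1,14): q[::28*1][0]=0
    for i in range(0,392,28): cv2.line(q,(i,0),(i,8 if i!=196 else 391),(255,255,255),1); cv2.line(q,(0,i),(8 if i!=196 else 391,i),(255,255,255),1)
    a.append(q[:294+98,:392])
o=np.vstack([np.hstack(a[:2]),np.hstack(a[2:])]); cv2.imwrite("pics/crop1.png",cv2.resize(o,(600,600),interpolation=cv2.INTER_AREA))
from rig import nets
for q in ["jar","bowl","loupe","tower"]:
    print(q,[(np.round(d["centre"],4).tolist(),round(d["conf"],2)) for d in nets.spot_point("wrist",q)])
E
```

```text
granite [0.6271 0.1519] [87.7 89. ] 12.5
white [ 0.4686 -0.0023] [90.8 89.9] 8.6
green [0.4364 0.1851] [88.4 88.4] 10.2
clay [ 0.4545 -0.1859] [91.2 88.7] 16.9Traceback (most recent call last):
  File "<stdin>", line 11, in <module>
    return _nx.concatenate(arrs, 1, dtype=dtype, casting=casting)
           ~~~~~~~~~~~~~~~^^^^^^^^^^^^^^^^^^^^^^^^^^^^^^^^^^^^^^^
ValueError: all the input array dimensions except for the concatenation axis must match exactly, but along dimension 0, the array at index 0 has size 391 and the array at index 1 has size 392
```

```bash
python3 - <<'E'
from h import *
from rig import nets
c=np.load("pics/w1.npz"); im=cv2.imread("pics/w1.png")
a=[]
for (x,y,zz) in [(.628,.152,.01),(.437,.185,.01),(.437,.185,.132),(.469,-.003,.055)]:
    q=cv2.resize(rect(im,c,zz,x-.07,x+.07,y-.07,y+.07,2143),(300,300))
    for i in range(43,300,43): cv2.line(q,(i,0),(i,8),(255,255,255),1); cv2.line(q,(0,i),(8,i),(255,255,255),1)
    cv2.drawMarker(q,(150,150),(255,255,255),0,12); a.append(q)
cv2.imwrite("pics/crop1.png",np.vstack([np.hstack(a[:2]),np.hstack(a[2:])]))
for q in ["jar","bowl","loupe","tower"]:
    print(q,[(np.round(d["centre"],4).tolist(),round(d["conf"],2)) for d in nets.spot_point("wrist",q)])
E
```

```text
jar [([0.4543, -0.1894, 0.0089], 0.56), ([0.6207, 0.1491, 0.0074], 0.37)]
bowl [([0.4756, -0.0091, 0.0086], 0.89), ([0.6249, -0.0131, -0.0022], 0.51)]
loupe [([0.4352, 0.1826, 0.0062], 0.9)]
tower [([0.6218, 0.1457, 0.0094], 0.97)]
```

View pics/crop1.png

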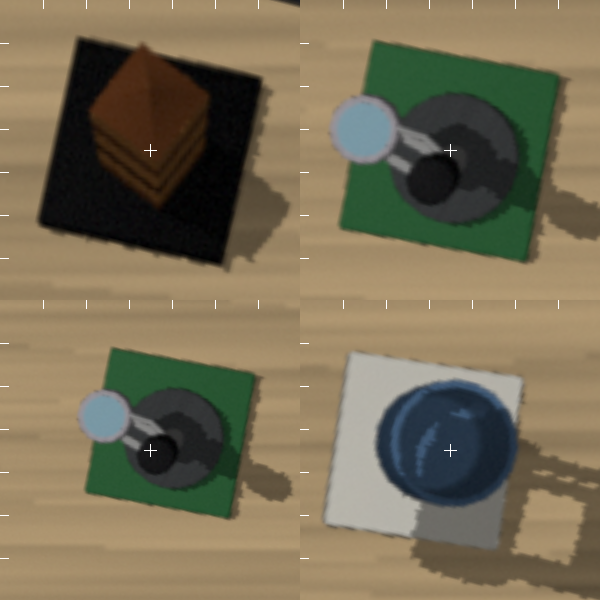

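The crop shows the loupe knob and post at about (0.4345, 0.182), with the clip pointing about 62° from world x. The bowl is at about (0.472, −0.005). The tower base corner at (158,207) puts its centre near (0.6245, 0.1505) with a yaw of about 41–45°. I'll pin the tower and jar down with silhouette fits in all three views.

```bash
cat > fit.py <<'E'
from h import *
from rig import vision
from scipy.optimize import minimize
def proj(c,P):
    q=P@c["R"].T+c["t"]; q=q@c["K"].T; return q[:,:2]/q[:,2:]
def sil(shape,c,P):
    m=np.zeros(shape[:2],np.uint8); h=cv2.convexHull(proj(c,P).astype(np.float32))
    cv2.fillConvexPoly(m,np.round(h*16).astype(np.int32),255,cv2.LINE_AA,4); return m/255.
def ptower(x,y,a,z=.01):
    p=np.array([[i*.017,j*.017,k] for i in(-1,1) for j in(-1,1) for k in(0,.08)]+[[0,0,.098]])
    R=np.array([[np.cos(a),-np.sin(a),0],[np.sin(a),np.cos(a),0],[0,0,1]]); return p@R.T+[x,y,z]
def fit(im,c,mask,pts,x0,step):
    f=lambda p: np.abs(sil(im.shape,c,pts(*p))-mask).sum()
    S=np.array([x0]+[np.array(x0)+np.eye(len(x0))[i]*step[i] for i in range(len(x0))])
    r=minimize(f,x0,method="Nelder-Mead",options=dict(initial_simplex=S,xatol=1e-4,fatol=.1)); return r.x,r.fun,mask.sum()
E
python3 - <<'E'
from fit import *
th=np.linspace(0,2*np.pi,40)
def ring(x,y,r,z): return np.c_[x+r*np.cos(th),y+r*np.sin(th),0*th+z]
cap=lambda x,y: np.vstack([ring(x,y,.029,.08),ring(x,y,.029,.1)])
for n,c in [("scene0",vision.calibration("scene")),("side0",vision.calibration("side")),("w1",np.load("pics/w1.npz"))]:
    im=cv2.imread(f"pics/{n}.png"); hsv=cv2.cvtColor(im,cv2.COLOR_BGR2HSV).astype(int); h,s,v=hsv[...,0],hsv[...,1],hsv[...,2]
    roi=cv2.dilate((sil(im.shape,c,ptower(.6245,.1505,.7))>0).astype(np.uint8),np.ones((13,13)))>0
    m=(roi&(s>150)&(v>45)&(h<16)).astype(float) 
    for a in (.5,.9):
        p,e,t=fit(im,c,m,ptower,[.6245,.1505,a],[.006,.006,.25]); print(n,"tower",p.round(4),round(e),round(t))
    roi=cv2.dilate((sil(im.shape,c,cap(.456,-.189))>0).astype(np.uint8),np.ones((11,11)))>0
    m=(roi&(v<85)&(s<110)).astype(float)
    p,e,t=fit(im,c,m,cap,[.456,-.189],[.006,.006]); print(n,"jar",p.round(4),round(e),round(t))
E
```

```text
scene0 tower [0.6245 0.1517 0.7343] 274 613
scene0 tower [0.6247 0.1518 0.7165] 274 613
scene0 jar [ 0.4613 -0.1897] 177 649
side0 tower [0.6231 0.1496 0.8127] 344 1195
side0 tower [0.6234 0.1495 0.7907] 345 1195
side0 jar [ 0.4556 -0.1952] 231 947
w1 tower [0.6245 0.1512 0.9475] 303 965
w1 tower [0.6244 0.1514 0.9843] 304 965
w1 jar [ 0.4561 -0.1863] 406 2495
```

Call:
apply_moves([
  {"offset": [2, 1, -3], "rot": [0, 0, -7]},
  {"offset": [4, 2, -6], "rot": [0, 0, -14]},
  {"offset": [6, 2.5, -9], "rot": [0, 0, -21]},
  {"offset": [8.6, 2.5, -12], "rot": [0, 0, -26]},
  {"offset": [8.6, 2.5, -14.5], "rot": [0, 0, -26]},
  {"offset": [8.6, 2.5, -14.5], "rot": [0, 0, -26]},
  {"offset": [8.6, 2.5, -14.5], "rot": [0, 0, -26]},
])

```text
time: 3.75
position: [0.6244, 0.1499, 0.2595]
tool_rot: [0.348, 0.938, -0.0, -0.001]
ft_force: [-0.3, -0.5, 0.2]
grip_width: 0.087
grip_force: 0.0
```

```bash
python3 look.py w2; python3 - <<'E'
from h import *
c=np.load("pics/w2.npz"); im=cv2.imread("pics/w2.png")
cv2.imwrite("pics/crop2.png",np.hstack([cv2.resize(rect(im,c,z,.584,.664,.111,.191,5000),(400,400)) for z in (.01,.09)]))
E
```

```text
3.75 [0.6244 0.1499 0.2595] [ 3.475e-01  9.377e-01 -2.000e-04 -6.000e-04] 0.08697830993906208 cam [0.574 0.194 0.399] [ 0.186 -0.161 -0.969] 371.91522334193644
```

View pics/crop2.png

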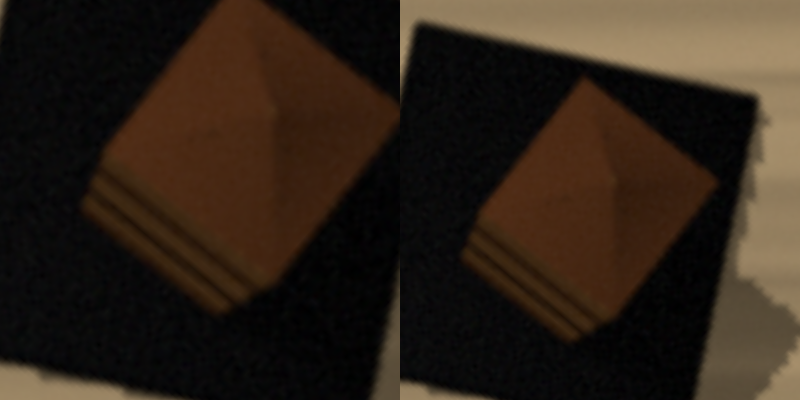

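The rectified z=0.09 crop shows the tower's shoulder corners at (585,77), (718,183), (610,320) and (478,216). Its side is 34 mm as it should be, the centre is (0.6242, 0.1515) and the yaw is 51.9°. The tool needs +2.5° before I grasp.

Call:
apply_moves([
  {"offset": [0, 0.16, -4], "rot": [0, 0, 2.5]},
  {"offset": [0, 0.16, -8], "rot": [0, 0, 2.5]},
  {"offset": [0, 0.16, -12], "rot": [0, 0, 2.5]},
  {"offset": [0, 0.16, -15], "rot": [0, 0, 2.5]},
  {"offset": [0, 0.16, -17.5], "rot": [0, 0, 2.5]},
  {"offset": [0, 0.16, -19.1], "rot": [0, 0, 2.5]},
  {"offset": [0, 0.16, -19.1], "rot": [0, 0, 2.5]},
  {"offset": [0, 0.16, -19.1], "rot": [0, 0, 2.5]},
])

```text
time: 4.6
position: [0.6259, 0.1513, 0.0702]
tool_rot: [0.327, 0.945, 0.001, 0.001]
ft_force: [-0.6, 0.6, -0.5]
grip_width: 0.0873
grip_force: 0.0
```

Call:
apply_moves([
  {"offset": [0, 0, 0], "rot": [0, 0, 0]},
  {"offset": [0, 0, 0], "rot": [0, 0, 0]},
  {"offset": [0, 0, 0], "rot": [0, 0, 0]},
  {"offset": [0, 0, 0], "rot": [0, 0, 0]},
  {"offset": [0, 0, 0], "rot": [0, 0, 0]},
  {"offset": [0, 0, 0], "rot": [0, 0, 0]},
  {"offset": [0, 0, 0], "rot": [0, 0, 0]},
  {"offset": [0, 0, 0], "rot": [0, 0, 0]},
], hand=0, newtons=25)

```text
time: 5.4
position: [0.6245, 0.151, 0.0684]
tool_rot: [0.327, 0.945, -0.0, -0.0]
ft_force: [0.1, -0.6, 1.0]
grip_width: 0.0338
grip_force: 25.0
```

Call:
apply_moves([
  {"offset": [0, 0, 2], "rot": [0, 0, 0]},
  {"offset": [0, 0, 6], "rot": [0, 0, 0]},
  {"offset": [0, -2, 10], "rot": [0, 0, 0]},
  {"offset": [0, -6, 13], "rot": [0, 0, 0]},
  {"offset": [0, -10, 13], "rot": [0, 0, 0]},
  {"offset": [0, -14, 13], "rot": [0, 0, 0]},
  {"offset": [1.35, -18, 13], "rot": [0, 0, 0]},
  {"offset": [1.35, -22, 13], "rot": [0, 0, 0]},
  {"offset": [1.35, -26, 13], "rot": [0, 0, 0]},
  {"offset": [1.35, -29, 13], "rot": [0, 0, 0]},
  {"offset": [1.35, -30.3, 11], "rot": [0, 0, 0]},
  {"offset": [1.35, -30.3, 8], "rot": [0, 0, 0]},
  {"offset": [1.35, -30.3, 5], "rot": [0, 0, 0]},
  {"offset": [1.35, -30.3, 3], "rot": [0, 0, 0]},
  {"offset": [1.35, -30.3, 1.5], "rot": [0, 0, 0]},
  {"offset": [1.35, -30.3, 0.7], "rot": [0, 0, 0]},
  {"offset": [1.35, -30.3, 0.3], "rot": [0, 0, 0]},
  {"offset": [1.35, -30.3, 0.1], "rot": [0, 0, 0]},
  {"offset": [1.35, -30.3, 0.1], "rot": [0, 0, 0]},
  {"offset": [1.35, -30.3, 0.1], "rot": [0, 0, 0]},
])

```text
time: 7.4
position: [0.6388, -0.1521, 0.0706]
tool_rot: [0.327, 0.945, -0.0, 0.001]
ft_force: [0.0, 0.4, -2.4]
grip_width: 0.0336
grip_force: 25.0
```

```bash
python3 - <<'E'
from rig import *
import cv2
im=vision.camera("scene"); cv2.imwrite("pics/s1.png",cv2.resize(im[100:340,200:520,::-1],(640,480)))
o=get_obs(); print(o["position"],o["ft_force"],o["grip_width"])
E
```

```text
[ 0.63880715 -0.15208323  0.07054586] [-0.95762311  0.63010233 -1.87562938] 0.03390734561141542
```

View pics/s1.png

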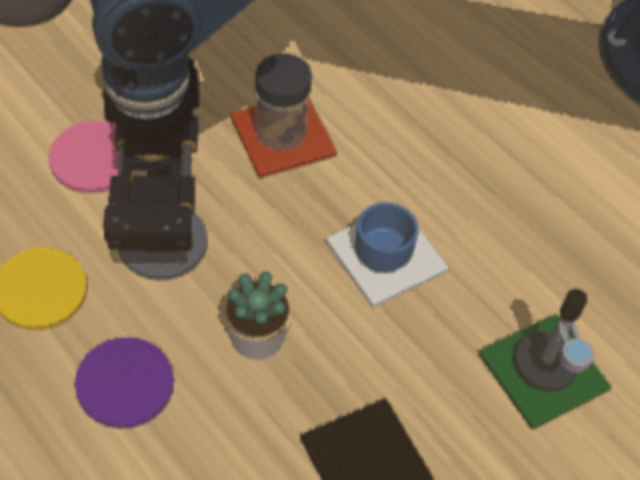

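The gripper holds the tower over the grey coaster at crop (163,240), just above contact. The plant at (258,310) is untouched. Now I'll lower 2 mm and release.

Call:
apply_moves([
  {"offset": [0, 0, -0.1], "rot": [0, 0, 0]},
  {"offset": [0, 0, -0.2], "rot": [0, 0, 0]},
  {"offset": [0, 0, -0.2], "rot": [0, 0, 0]},
  {"offset": [0, 0, -0.2], "rot": [0, 0, 0]},
])

```text
time: 7.85
position: [0.6386, -0.152, 0.0684]
tool_rot: [0.327, 0.945, -0.0, 0.001]
ft_force: [-1.3, -0.3, 3.9]
grip_width: 0.0341
grip_force: 25.0
```

Call:
apply_moves([
  {"offset": [0, 0, 0], "rot": [0, 0, 0]},
  {"offset": [0, 0, 0], "rot": [0, 0, 0]},
  {"offset": [0, 0, 0], "rot": [0, 0, 0]},
  {"offset": [0, 0, 0], "rot": [0, 0, 0]},
  {"offset": [0, 0, 0], "rot": [0, 0, 0]},
  {"offset": [0, 0, 0], "rot": [0, 0, 0]},
], hand=1)

```text
time: 8.45
position: [0.6382, -0.1519, 0.0674]
tool_rot: [0.327, 0.945, 0.0, -0.0]
ft_force: [0.1, 0.3, 0.3]
grip_width: 0.074
grip_force: 0.0
```

Call:
apply_moves([
  {"offset": [0, 0, 2], "rot": [0, 0, 0]},
  {"offset": [0, 0, 6], "rot": [0, 0, 0]},
  {"offset": [0, 0, 10], "rot": [0, 0, 0]},
  {"offset": [-3, -1, 14], "rot": [0, 0, 0]},
  {"offset": [-7, -2, 17], "rot": [0, 0, 0]},
  {"offset": [-11, -3, 19.2], "rot": [0, 0, 0]},
  {"offset": [-15, -3.6, 19.2], "rot": [0, 0, 0]},
  {"offset": [-18.2, -3.6, 19.2], "rot": [0, 0, 0]},
  {"offset": [-18.2, -3.6, 19.2], "rot": [0, 0, 0]},
  {"offset": [-18.2, -3.6, 19.2], "rot": [0, 0, 0]},
])

```text
time: 9.45
position: [0.4561, -0.1882, 0.26]
tool_rot: [0.328, 0.945, -0.0, 0.001]
ft_force: [0.5, -0.5, -0.9]
grip_width: 0.0872
grip_force: 0.0
```

```bash
python3 look.py w3; python3 - <<'E'
from h import *
c=np.load("pics/w3.npz"); im=cv2.imread("pics/w3.png")
a=[]
for z in (.01,.1):
    q=cv2.resize(rect(im,c,z,.396,.516,-.248,-.128,3333),(400,400)); cv2.drawMarker(q,(200,200),(255,255,255)); a.append(q)
cv2.imwrite("pics/crop3.png",np.hstack(a))
E
```

```text
9.45 [ 0.4561 -0.1882  0.26  ] [ 3.278e-01  9.447e-01 -1.000e-04  7.000e-04] 0.08717383467971355 cam [ 0.404 -0.146  0.4  ] [ 0.195 -0.154 -0.969] 371.91522334193644
```

View pics/crop3.png

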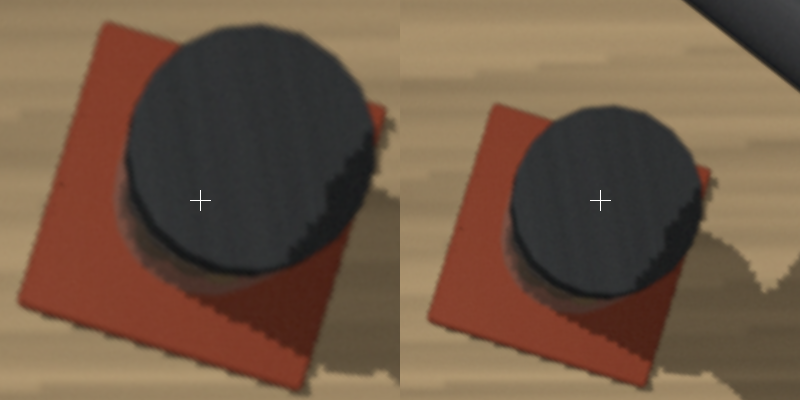

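The crop shows the cap centred at crop (607,200), which puts the jar at about (0.456, −0.190). I'll descend onto the glass body.

Call:
apply_moves([
  {"offset": [0, -0.13, -4], "rot": [0, 0, 0]},
  {"offset": [0, -0.13, -8], "rot": [0, 0, 0]},
  {"offset": [0, -0.13, -11], "rot": [0, 0, 0]},
  {"offset": [0, -0.13, -14], "rot": [0, 0, 0]},
  {"offset": [0, -0.13, -17], "rot": [0, 0, 0]},
  {"offset": [0, -0.13, -19], "rot": [0, 0, 0]},
  {"offset": [0, -0.13, -20.1], "rot": [0, 0, 0]},
  {"offset": [0, -0.13, -20.1], "rot": [0, 0, 0]},
  {"offset": [0, -0.13, -20.1], "rot": [0, 0, 0]},
])

```text
time: 10.4
position: [0.4571, -0.1895, 0.0587]
tool_rot: [0.327, 0.945, -0.0, 0.0]
ft_force: [-0.8, 0.5, 0.7]
grip_width: 0.0872
grip_force: 0.0
```

Call:
apply_moves([
  {"offset": [0, 0, 0], "rot": [0, 0, 0]},
  {"offset": [0, 0, 0], "rot": [0, 0, 0]},
  {"offset": [0, 0, 0], "rot": [0, 0, 0]},
  {"offset": [0, 0, 0], "rot": [0, 0, 0]},
  {"offset": [0, 0, 0], "rot": [0, 0, 0]},
  {"offset": [0, 0, 0], "rot": [0, 0, 0]},
], hand=0, newtons=25)

```text
time: 11.0
position: [0.4563, -0.1895, 0.059]
tool_rot: [0.327, 0.945, -0.0, 0.0]
ft_force: [-0.8, -1.0, 5.3]
grip_width: 0.0576
grip_force: 25.0
```

Call:
apply_moves([
  {"offset": [0, 0, 2], "rot": [0, 0, 0]},
  {"offset": [0, 0, 6], "rot": [0, 0, 0]},
  {"offset": [0, 0, 10], "rot": [0, 0, 0]},
  {"offset": [1, 2, 13], "rot": [0, 0, 0]},
  {"offset": [3, 6, 13], "rot": [0, 0, 0]},
  {"offset": [5, 10, 13], "rot": [0, 0, 0]},
  {"offset": [7, 14, 13], "rot": [0, 0, 0]},
  {"offset": [9, 18, 13], "rot": [0, 0, 0]},
  {"offset": [11, 22, 13], "rot": [0, 0, 0]},
  {"offset": [13, 26, 13], "rot": [0, 0, 0]},
  {"offset": [15, 30, 13], "rot": [0, 0, 0]},
  {"offset": [17.1, 34.1, 13], "rot": [0, 0, 0]},
  {"offset": [17.1, 34.1, 9], "rot": [0, 0, 0]},
  {"offset": [17.1, 34.1, 6], "rot": [0, 0, 0]},
  {"offset": [17.1, 34.1, 3], "rot": [0, 0, 0]},
  {"offset": [17.1, 34.1, 1.5], "rot": [0, 0, 0]},
  {"offset": [17.1, 34.1, 0.6], "rot": [0, 0, 0]},
  {"offset": [17.1, 34.1, 0.2], "rot": [0, 0, 0]},
  {"offset": [17.1, 34.1, 0.2], "rot": [0, 0, 0]},
  {"offset": [17.1, 34.1, 0.2], "rot": [0, 0, 0]},
])

```text
time: 13.0
position: [0.6282, 0.1518, 0.0619]
tool_rot: [0.327, 0.945, 0.001, 0.001]
ft_force: [-0.3, 0.1, -3.3]
grip_width: 0.0577
grip_force: 25.0
```

Call:
apply_moves([
  {"offset": [0, 0, -0.1], "rot": [0, 0, 0]},
  {"offset": [0, 0, -0.2], "rot": [0, 0, 0]},
  {"offset": [0, 0, -0.2], "rot": [0, 0, 0]},
  {"offset": [0, 0, -0.2], "rot": [0, 0, 0]},
])

```text
time: 13.4
position: [0.6275, 0.1518, 0.0591]
tool_rot: [0.327, 0.945, 0.0, 0.0]
ft_force: [0.7, -0.5, -0.3]
grip_width: 0.0576
grip_force: 25.0
```

Call:
apply_moves([
  {"offset": [0, 0, 0], "rot": [0, 0, 0]},
  {"offset": [0, 0, 0], "rot": [0, 0, 0]},
  {"offset": [0, 0, 0], "rot": [0, 0, 0]},
  {"offset": [0, 0, 0], "rot": [0, 0, 0]},
  {"offset": [0, 0, 0], "rot": [0, 0, 0]},
  {"offset": [0, 0, 0], "rot": [0, 0, 0]},
  {"offset": [0, 0, 3], "rot": [0, 0, 0]},
  {"offset": [0, 0, 7], "rot": [0, 0, 0]},
  {"offset": [0, 0, 11], "rot": [0, 0, 0]},
  {"offset": [-2, -2, 15], "rot": [0, 0, 0]},
  {"offset": [-4, -4, 19], "rot": [0, 0, 0]},
  {"offset": [-7, -7, 20], "rot": [0, 0, 0]},
  {"offset": [-10, -10, 20], "rot": [0, 0, 0]},
  {"offset": [-13, -13, 20], "rot": [0, 0, 0]},
  {"offset": [-15.5, -15.7, 20], "rot": [0, 0, 0]},
  {"offset": [-15.5, -15.7, 20], "rot": [0, 0, 0]},
  {"offset": [-15.5, -15.7, 20], "rot": [0, 0, 0]},
], hand=1)

```text
time: 15.1
position: [0.4722, -0.0057, 0.2589]
tool_rot: [0.328, 0.945, 0.0, 0.001]
ft_force: [0.6, 0.3, -0.7]
grip_width: 0.0872
grip_force: 0.0
```

```bash
python3 look.py w4; python3 - <<'E'
from h import *
c=np.load("pics/w4.npz"); im=cv2.imread("pics/w4.png")
a=[]
for z in (.01,.055):
    q=cv2.resize(rect(im,c,z,.412,.532,-.065,.055,3333),(400,400)); cv2.drawMarker(q,(200,200),(0,0,255)); a.append(q)
cv2.imwrite("pics/crop4.png",np.hstack(a))
E
```

```text
15.1 [ 0.4722 -0.0057  0.2589] [3.283e-01 9.446e-01 3.000e-04 5.000e-04] 0.08721865019984897 cam [0.42  0.037 0.398] [ 0.194 -0.153 -0.969] 371.91522334193644
```

View pics/crop4.png

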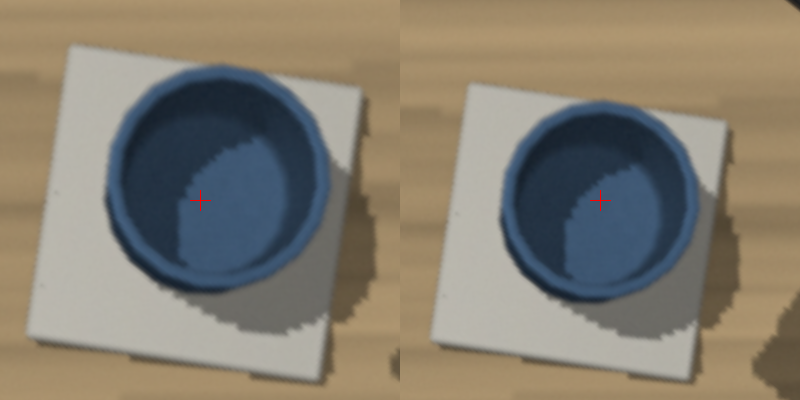

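The crop shows the bowl rim centred at crop (600,200), so the bowl is at (0.472, −0.005). That is right under the tool.

Call:
apply_moves([
  {"offset": [0, 0.05, -4], "rot": [0, 0, 0]},
  {"offset": [0, 0.05, -8], "rot": [0, 0, 0]},
  {"offset": [0, 0.05, -12], "rot": [0, 0, 0]},
  {"offset": [0, 0.05, -16], "rot": [0, 0, 0]},
  {"offset": [0, 0.05, -19], "rot": [0, 0, 0]},
  {"offset": [0, 0.05, -21], "rot": [0, 0, 0]},
  {"offset": [0, 0.05, -21.8], "rot": [0, 0, 0]},
  {"offset": [0, 0.05, -21.8], "rot": [0, 0, 0]},
  {"offset": [0, 0.05, -21.8], "rot": [0, 0, 0]},
])

```text
time: 16.05
position: [0.4732, -0.0044, 0.0409]
tool_rot: [0.327, 0.945, 0.0, 0.001]
ft_force: [0.4, 1.2, 0.4]
grip_width: 0.0872
grip_force: 0.0
```

Call:
apply_moves([
  {"offset": [0, 0, 0], "rot": [0, 0, 0]},
  {"offset": [0, 0, 0], "rot": [0, 0, 0]},
  {"offset": [0, 0, 0], "rot": [0, 0, 0]},
  {"offset": [0, 0, 0], "rot": [0, 0, 0]},
  {"offset": [0, 0, 0], "rot": [0, 0, 0]},
  {"offset": [0, 0, 0], "rot": [0, 0, 0]},
], hand=0, newtons=18)

```text
time: 16.65
position: [0.4723, -0.0048, 0.041]
tool_rot: [0.327, 0.945, -0.0, 0.0]
ft_force: [-1.0, -0.4, 5.6]
grip_width: 0.0582
grip_force: 18.0
```

Call:
apply_moves([
  {"offset": [0, 0, 2], "rot": [0, 0, 0]},
  {"offset": [0, 0, 6], "rot": [0, 0, 0]},
  {"offset": [0, -2, 9], "rot": [0, 0, 0]},
  {"offset": [0, -6, 9], "rot": [0, 0, 0]},
  {"offset": [-1, -10, 9], "rot": [0, 0, 0]},
  {"offset": [-1.7, -14, 9], "rot": [0, 0, 0]},
  {"offset": [-1.7, -17, 9], "rot": [0, 0, 0]},
  {"offset": [-1.7, -18.2, 7], "rot": [0, 0, 0]},
  {"offset": [-1.7, -18.2, 4], "rot": [0, 0, 0]},
  {"offset": [-1.7, -18.2, 2], "rot": [0, 0, 0]},
  {"offset": [-1.7, -18.2, 1], "rot": [0, 0, 0]},
  {"offset": [-1.7, -18.2, 0.5], "rot": [0, 0, 0]},
  {"offset": [-1.7, -18.2, 0.2], "rot": [0, 0, 0]},
  {"offset": [-1.7, -18.2, 0.1], "rot": [0, 0, 0]},
  {"offset": [-1.7, -18.2, 0], "rot": [0, 0, 0]},
  {"offset": [-1.7, -18.2, 0], "rot": [0, 0, 0]},
  {"offset": [-1.7, -18.2, 0], "rot": [0, 0, 0]},
])

```text
time: 18.35
position: [0.4555, -0.1868, 0.041]
tool_rot: [0.327, 0.945, -0.0, 0.0]
ft_force: [0.2, 0.7, -1.5]
grip_width: 0.0582
grip_force: 18.0
```

Call:
apply_moves([
  {"offset": [0, 0, -0.1], "rot": [0, 0, 0]},
  {"offset": [0, 0, -0.1], "rot": [0, 0, 0]},
  {"offset": [0, 0, -0.15], "rot": [0, 0, 0]},
  {"offset": [0, 0, -0.15], "rot": [0, 0, 0]},
])

```text
time: 18.75
position: [0.4555, -0.1868, 0.0409]
tool_rot: [0.327, 0.945, -0.0, 0.001]
ft_force: [-2.1, 1.4, 13.9]
grip_width: 0.0583
grip_force: 18.0
```

Call:
apply_moves([
  {"offset": [0, 0, 0], "rot": [0, 0, 0]},
  {"offset": [0, 0, 0], "rot": [0, 0, 0]},
  {"offset": [0, 0, 0], "rot": [0, 0, 0]},
  {"offset": [0, 0, 0], "rot": [0, 0, 0]},
  {"offset": [0, 0, 0], "rot": [0, 0, 0]},
  {"offset": [0, 0, 0], "rot": [0, 0, 0]},
  {"offset": [0, 0, 4], "rot": [0, 0, 0]},
  {"offset": [0, 0, 8], "rot": [0, 0, 0]},
  {"offset": [0, 2, 12], "rot": [0, 0, -8]},
  {"offset": [0, 5, 16], "rot": [0, 0, -16]},
  {"offset": [0, 8, 20], "rot": [0, 0, -24]},
  {"offset": [0, 12, 24], "rot": [0, 0, -32]},
  {"offset": [0, 16, 25], "rot": [0, 0, -40]},
  {"offset": [0, 20, 25], "rot": [0, 0, -48]},
  {"offset": [0, 24, 25], "rot": [0, 0, -56]},
  {"offset": [0, 28, 25], "rot": [0, 0, -64]},
  {"offset": [-1, 32, 25], "rot": [0, 0, -72]},
  {"offset": [-2, 36, 25], "rot": [0, 0, -80]},
  {"offset": [-2, 36.9, 25], "rot": [0, 0, -80]},
  {"offset": [-2, 36.9, 25], "rot": [0, 0, -80]},
], hand=1)

```text
time: 20.75
position: [0.4342, 0.1841, 0.2889]
tool_rot: [0.857, 0.515, -0.0, -0.0]
ft_force: [-0.0, -0.4, -0.0]
grip_width: 0.0868
grip_force: 0.0
```

```bash
python3 look.py w5; python3 - <<'E'
from h import *
c=np.load("pics/w5.npz"); im=cv2.imread("pics/w5.png")
a=[]
for z in (.01,.132,.089,.022):
    q=cv2.resize(rect(im,c,z,.3745,.4945,.122,.242,2500),(300,300)); cv2.drawMarker(q,(150,150),(0,0,255)); a.append(q)
cv2.imwrite("pics/crop5.png",np.vstack([np.hstack(a[:2]),np.hstack(a[2:])]))
E
```

```text
20.75 [0.4342 0.1841 0.2889] [ 8.571e-01  5.151e-01 -2.000e-04 -2.000e-04] 0.08678605016922723 cam [0.466 0.244 0.428] [-0.117 -0.218 -0.969] 371.91522334193644
```

View pics/crop5.png

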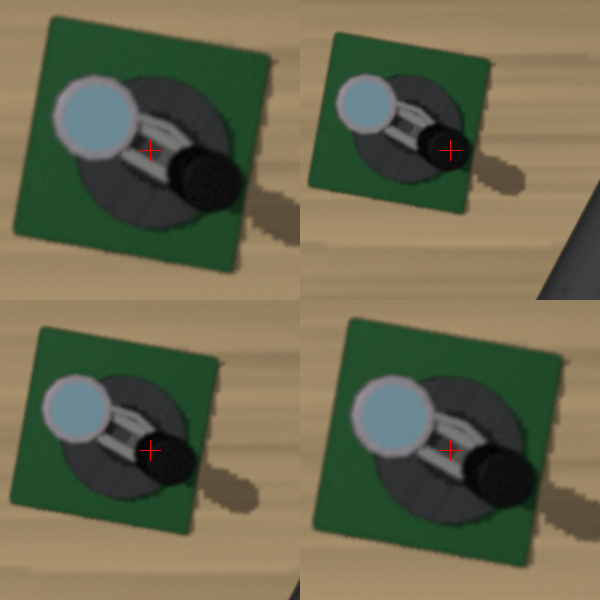

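The crop shows the knob top at (445,150) and the foot centre at (450,449), so the loupe post is at (0.4347, 0.1825). The lens lies 60° from world x and 33 mm out, which matches the description. I'll turn −2° and descend onto the knob.

Call:
apply_moves([
  {"offset": [0.05, -0.15, -4], "rot": [0, 0, -2]},
  {"offset": [0.05, -0.15, -8], "rot": [0, 0, -2]},
  {"offset": [0.05, -0.15, -11], "rot": [0, 0, -2]},
  {"offset": [0.05, -0.15, -14], "rot": [0, 0, -2]},
  {"offset": [0.05, -0.15, -16], "rot": [0, 0, -2]},
  {"offset": [0.05, -0.15, -16.6], "rot": [0, 0, -2]},
  {"offset": [0.05, -0.15, -16.6], "rot": [0, 0, -2]},
  {"offset": [0.05, -0.15, -16.6], "rot": [0, 0, -2]},
])

```text
time: 21.6
position: [0.4366, 0.1804, 0.1238]
tool_rot: [0.867, 0.498, 0.001, 0.0]
ft_force: [0.7, 0.1, 1.0]
grip_width: 0.0872
grip_force: 0.0
```

Call:
apply_moves([
  {"offset": [0, 0, 0], "rot": [0, 0, 0]},
  {"offset": [0, 0, 0], "rot": [0, 0, 0]},
  {"offset": [0, 0, 0], "rot": [0, 0, 0]},
  {"offset": [0, 0, 0], "rot": [0, 0, 0]},
  {"offset": [0, 0, 0], "rot": [0, 0, 0]},
  {"offset": [0, 0, 0], "rot": [0, 0, 0]},
  {"offset": [0, 0, 0], "rot": [0, 0, 0]},
  {"offset": [0, 0, 0], "rot": [0, 0, 0]},
  {"offset": [0, 0, 0], "rot": [0, 0, 0]},
], hand=0, newtons=30)

```text
time: 22.5
position: [0.4357, 0.1808, 0.123]
tool_rot: [0.867, 0.498, -0.0, -0.0]
ft_force: [0.6, -0.4, 0.6]
grip_width: 0.0229
grip_force: 0.0
```

Call:
apply_moves([
  {"offset": [-0.1, 0.12, 0], "rot": [0, 0, 0]},
  {"offset": [-0.1, 0.12, 0], "rot": [0, 0, 0]},
  {"offset": [-0.1, 0.12, 0], "rot": [0, 0, 0]},
  {"offset": [-0.1, 0.12, 0], "rot": [0, 0, 0]},
])

```text
time: 22.9
position: [0.4344, 0.182, 0.1229]
tool_rot: [0.867, 0.498, -0.0, -0.0]
ft_force: [0.3, 0.5, -0.9]
grip_width: 0.017
grip_force: 30.0
```

Call:
apply_moves([
  {"offset": [0, 0, 2], "rot": [0, 0, 0]},
  {"offset": [0, 0, 5], "rot": [0, 0, 0]},
  {"offset": [0.5, -2, 6], "rot": [0, 0, 0]},
  {"offset": [1, -5, 6], "rot": [0, 0, 0]},
  {"offset": [2, -9, 6], "rot": [0, 0, 0]},
  {"offset": [3, -13, 6], "rot": [0, 0, 0]},
  {"offset": [3.4, -16, 6], "rot": [0, 0, 0]},
  {"offset": [3.4, -18, 6], "rot": [0, 0, 0]},
  {"offset": [3.4, -18.4, 4], "rot": [0, 0, 0]},
  {"offset": [3.4, -18.4, 2], "rot": [0, 0, 0]},
  {"offset": [3.4, -18.4, 1], "rot": [0, 0, 0]},
  {"offset": [3.4, -18.4, 0.5], "rot": [0, 0, 0]},
  {"offset": [3.4, -18.4, 0.2], "rot": [0, 0, 0]},
  {"offset": [3.4, -18.4, 0.1], "rot": [0, 0, 0]},
  {"offset": [3.4, -18.4, 0], "rot": [0, 0, 0]},
  {"offset": [3.4, -18.4, 0], "rot": [0, 0, 0]},
  {"offset": [3.4, -18.4, 0], "rot": [0, 0, 0]},
])

```text
time: 24.6
position: [0.469, -0.002, 0.1234]
tool_rot: [0.867, 0.498, 0.0, 0.0]
ft_force: [-0.2, 0.7, -2.7]
grip_width: 0.0172
grip_force: 30.0
```

Call:
apply_moves([
  {"offset": [0, 0, -0.1], "rot": [0, 0, 0]},
  {"offset": [0, 0, -0.15], "rot": [0, 0, 0]},
  {"offset": [0, 0, -0.15], "rot": [0, 0, 0]},
  {"offset": [0, 0, -0.15], "rot": [0, 0, 0]},
])

```text
time: 25.0
position: [0.4688, -0.002, 0.1227]
tool_rot: [0.867, 0.498, 0.0, 0.0]
ft_force: [-2.2, 0.5, 7.5]
grip_width: 0.0172
grip_force: 30.0
```

Call:
apply_moves([
  {"offset": [0, 0, 0], "rot": [0, 0, 0]},
  {"offset": [0, 0, 0], "rot": [0, 0, 0]},
  {"offset": [0, 0, 0], "rot": [0, 0, 0]},
  {"offset": [0, 0, 0], "rot": [0, 0, 0]},
  {"offset": [0, 0, 0], "rot": [0, 0, 0]},
  {"offset": [0, 0, 0], "rot": [0, 0, 0]},
  {"offset": [0, 0, 0], "rot": [0, 0, 0]},
  {"offset": [0, 0, 3], "rot": [0, 0, 0]},
  {"offset": [0, 0, 7], "rot": [0, 0, 0]},
  {"offset": [0, 0, 11], "rot": [0, 0, 0]},
  {"offset": [2, -2, 13.7], "rot": [0, 0, -8]},
  {"offset": [5, -5, 13.7], "rot": [0, 0, -8]},
  {"offset": [8, -8, 13.7], "rot": [0, 0, -8]},
  {"offset": [11, -11, 13.7], "rot": [0, 0, -8]},
  {"offset": [14, -14, 13.7], "rot": [0, 0, -8]},
  {"offset": [16.9, -15, 13.7], "rot": [0, 0, -8]},
  {"offset": [16.9, -15, 13.7], "rot": [0, 0, -8]},
  {"offset": [16.9, -15, 13.7], "rot": [0, 0, -8]},
  {"offset": [16.9, -15, 13.7], "rot": [0, 0, -8]},
], hand=1)

```text
time: 26.9
position: [0.6364, -0.1511, 0.2581]
tool_rot: [0.899, 0.437, -0.001, -0.001]
ft_force: [0.1, 0.1, -1.0]
grip_width: 0.0865
grip_force: 0.0
```

```bash
python3 look.py w6; python3 - <<'E'
from h import *
c=np.load("pics/w6.npz"); im=cv2.imread("pics/w6.png")
a=[]
for z in (.01,.09):
    q=cv2.resize(rect(im,c,z,.578,.698,-.212,-.092,3333),(400,400)); cv2.drawMarker(q,(200,200),(255,255,255)); a.append(q)
cv2.imwrite("pics/crop6.png",np.hstack(a))
E
```

```text
26.9 [ 0.6364 -0.1511  0.2581] [ 8.995e-01  4.369e-01 -8.000e-04 -9.000e-04] 0.0865148284056977 cam [ 0.679 -0.098  0.398] [-0.155 -0.193 -0.969] 371.91522334193644
```

View pics/crop6.png

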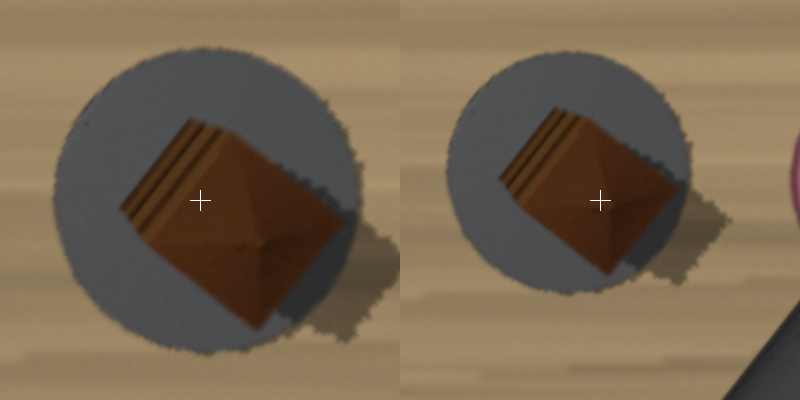

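The crop shows the tower upright on the grey coaster, with its shoulder centre at crop (599,196), which is (0.639, −0.1516). Its yaw is unchanged.

Call:
apply_moves([
  {"offset": [0.1, 0, -4], "rot": [0, 0, 0]},
  {"offset": [0.1, 0, -8], "rot": [0, 0, 0]},
  {"offset": [0.1, 0, -12], "rot": [0, 0, 0]},
  {"offset": [0.1, 0, -15], "rot": [0, 0, 0]},
  {"offset": [0.1, 0, -17.5], "rot": [0, 0, 0]},
  {"offset": [0.1, 0, -19], "rot": [0, 0, 0]},
  {"offset": [0.1, 0, -19], "rot": [0, 0, 0]},
  {"offset": [0.1, 0, -19], "rot": [0, 0, 0]},
])

```text
time: 27.75
position: [0.6391, -0.1519, 0.0695]
tool_rot: [0.9, 0.437, 0.0, 0.0]
ft_force: [0.8, -0.3, -0.3]
grip_width: 0.0865
grip_force: 0.0
```

Call:
apply_moves([
  {"offset": [0, 0, 0], "rot": [0, 0, 0]},
  {"offset": [0, 0, 0], "rot": [0, 0, 0]},
  {"offset": [0, 0, 0], "rot": [0, 0, 0]},
  {"offset": [0, 0, 0], "rot": [0, 0, 0]},
  {"offset": [0, 0, 0], "rot": [0, 0, 0]},
  {"offset": [0, 0, 0], "rot": [0, 0, 0]},
  {"offset": [0, 0, 0], "rot": [0, 0, 0]},
  {"offset": [0, 0, 0], "rot": [0, 0, 0]},
  {"offset": [0, 0, 0], "rot": [0, 0, 0]},
], hand=0, newtons=25)

```text
time: 28.65
position: [0.6386, -0.152, 0.0685]
tool_rot: [0.9, 0.437, -0.0, -0.0]
ft_force: [0.1, -0.2, 0.4]
grip_width: 0.0339
grip_force: 25.0
```

Call:
apply_moves([
  {"offset": [0, 0, 3], "rot": [0, 0, 0]},
  {"offset": [0, 0, 7], "rot": [0, 0, 0]},
  {"offset": [0, 0, 11], "rot": [0, 0, 0]},
  {"offset": [0, 1, 15], "rot": [0, 0, 7]},
  {"offset": [-1, 4, 18], "rot": [0, 0, 14]},
  {"offset": [-3, 8, 18], "rot": [0, 0, 21]},
  {"offset": [-6, 12, 18], "rot": [0, 0, 28]},
  {"offset": [-9, 16, 18], "rot": [0, 0, 28]},
  {"offset": [-12, 20, 18], "rot": [0, 0, 28]},
  {"offset": [-14, 24, 18], "rot": [0, 0, 28]},
  {"offset": [-16, 28, 18], "rot": [0, 0, 28]},
  {"offset": [-18, 31, 18], "rot": [0, 0, 28]},
  {"offset": [-20.2, 33.7, 17], "rot": [0, 0, 28]},
  {"offset": [-20.2, 33.7, 13], "rot": [0, 0, 28]},
  {"offset": [-20.2, 33.7, 9], "rot": [0, 0, 28]},
  {"offset": [-20.2, 33.7, 5], "rot": [0, 0, 28]},
  {"offset": [-20.2, 33.7, 2.5], "rot": [0, 0, 28]},
  {"offset": [-20.2, 33.7, 1], "rot": [0, 0, 28]},
  {"offset": [-20.2, 33.7, 0.4], "rot": [0, 0, 28]},
  {"offset": [-20.2, 33.7, 0.2], "rot": [0, 0, 28]},
])

```text
time: 30.65
position: [0.4364, 0.1849, 0.0699]
tool_rot: [0.767, 0.641, -0.001, -0.0]
ft_force: [-0.3, 0.4, -2.0]
grip_width: 0.0338
grip_force: 25.0
```

Call:
apply_moves([
  {"offset": [0, 0, -0.1], "rot": [0, 0, 0]},
  {"offset": [0, 0, -0.2], "rot": [0, 0, 0]},
  {"offset": [0, 0, -0.25], "rot": [0, 0, 0]},
  {"offset": [0, 0, -0.25], "rot": [0, 0, 0]},
])

```text
time: 31.05
position: [0.437, 0.1851, 0.0686]
tool_rot: [0.767, 0.641, 0.001, 0.0]
ft_force: [0.6, -0.1, -2.2]
grip_width: 0.034
grip_force: 25.0
```

Call:
apply_moves([
  {"offset": [0, 0, -0.05], "rot": [0, 0, 0]},
  {"offset": [0, 0, -0.1], "rot": [0, 0, 0]},
  {"offset": [0, 0, -0.1], "rot": [0, 0, 0]},
])

```text
time: 31.35
position: [0.4371, 0.1851, 0.0684]
tool_rot: [0.767, 0.641, 0.001, 0.0]
ft_force: [-0.4, -0.9, 8.8]
grip_width: 0.0341
grip_force: 25.0
```

Call:
apply_moves([
  {"offset": [0, 0, 0], "rot": [0, 0, 0]},
  {"offset": [0, 0, 0], "rot": [0, 0, 0]},
  {"offset": [0, 0, 0], "rot": [0, 0, 0]},
  {"offset": [0, 0, 0], "rot": [0, 0, 0]},
  {"offset": [0, 0, 0], "rot": [0, 0, 0]},
  {"offset": [0, 0, 0], "rot": [0, 0, 0]},
  {"offset": [0, 0, 0], "rot": [0, 0, 0]},
  {"offset": [0, 0, 4], "rot": [0, 0, 0]},
  {"offset": [0, 0, 8], "rot": [0, 0, 0]},
  {"offset": [0, 0, 12], "rot": [0, 0, 0]},
  {"offset": [0, 0, 16], "rot": [0, 0, 0]},
  {"offset": [0, 0, 20], "rot": [0, 0, 7]},
  {"offset": [0, -4, 24], "rot": [0, 0, 14]},
  {"offset": [0, -8, 28], "rot": [0, 0, 21]},
  {"offset": [0, -12, 31], "rot": [0, 0, 28]},
  {"offset": [0, -16, 33], "rot": [0, 0, 35]},
  {"offset": [0, -18, 34], "rot": [0, 0, 42]},
  {"offset": [0, -18, 34], "rot": [0, 0, 50]},
  {"offset": [0, -18, 34], "rot": [0, 0, 50]},
  {"offset": [0, -18, 34], "rot": [0, 0, 50]},
], hand=1)

```text
time: 33.35
position: [0.4362, 0.0052, 0.4066]
tool_rot: [0.426, 0.905, -0.0, -0.001]
ft_force: [0.0, -0.1, 0.3]
grip_width: 0.0868
grip_force: 0.0
```

```bash
python3 look.py w7; python3 - <<'E'
from h import *
from rig import vision,nets
c=np.load("pics/w7.npz"); im=cv2.imread("pics/w7.png")
s=vision.camera("scene")[:,:,::-1]; cv2.imwrite("pics/s7.png",s)
cv2.imwrite("pics/fin.png",np.hstack([cv2.resize(im,(400,300)),cv2.resize(s[100:400,180:580],(400,300))]))
for q in ["jar","bowl","loupe","tower","plant"]:
    print(q,[[(np.round(d["centre"],4).tolist(),round(d["conf"],2)) for d in nets.spot_point(n,q)] for n in ("scene","wrist")])
E
python3 tiles.py w7
```

```text
33.35 [0.4362 0.0052 0.4066] [ 4.256e-01  9.049e-01 -0.000e+00 -6.000e-04] 0.08683651451062491 cam [0.394 0.058 0.546] [ 0.156 -0.19  -0.969] 371.91522334193644
jar [[([0.6303, 0.1526, 0.0123], 0.75)], []]
bowl [[([0.6282, 0.1486, -0.0024], 0.69), ([0.4563, -0.1806, 0.0132], 0.63)], [([0.4368, 0.1807, 0.0085], 0.75), ([0.4578, -0.1906, 0.0126], 0.61)]]
loupe [[([0.4674, 0.0, 0.0102], 0.92)], [([0.4696, -0.0007, 0.0121], 0.74)]]
tower [[([0.4356, 0.1865, 0.0159], 0.68)], [([0.4322, 0.1796, 0.0078], 0.86), ([0.4567, -0.1908, 0.008], 0.68)]]
plant [[([0.6262, -0.0121, -0.002], 0.6), ([0.6286, 0.1555, 0.01], 0.59)], [([0.624, -0.0124, -0.0012], 0.62)]]
granite [0.6262 0.1513] [89.2 89.5] 12.3
white [ 0.4539 -0.0005] [89.4 59.9] 8.7
green [0.4358 0.1844] [88.8 88.3] 10.2
clay [ 0.4504 -0.1772] [73.8 76.7] 17.1
```

View pics/fin.png

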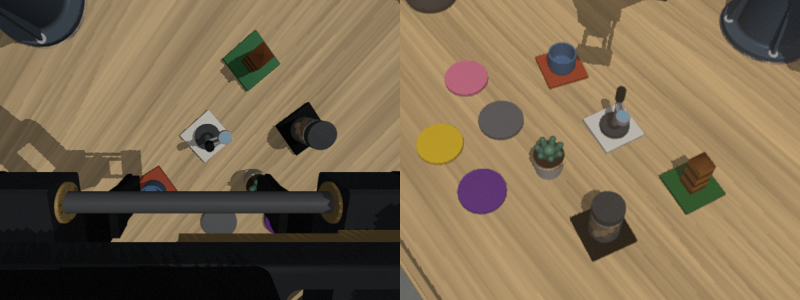

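The picture shows all four things upright and centred on their own tiles: bowl (562,62), loupe (620,115), tower (695,175) and jar (605,220). The coaster at (500,120) is empty and the plant at (548,158) is unmoved.

```bash
python3 -c "
from rig import hand_in
print(hand_in())"
```

```text
the job is handed in; nothing more can be done
None
```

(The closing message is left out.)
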